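# Pencil a guide line across a chromatography plate

## Robot

A 6-joint arm with a two-finger parallel gripper is mounted at the origin on a cart in front of the work surface, level with it; the furniture and walls round the work are solid. World frame = base frame: x ahead of the robot, y to its left, z up, the work surface at z = 0. Lengths are in m, angles in rad, forces in N, time in s.
With the tool pointing down it reaches from about 0.35 to 0.775 m from the base axis. Payload 5.5 kg.
Tool frame: the origin (TCP) lies on the centre line of the jaws, within the pads' length; the fingertips stand 8 mm ahead of it and the grasp point (between the pads) lies 11 mm behind it (ctrl.finger_overhang is the distance from the TCP to the fingertips, in m); z points along the fingers, y is the line along which they close (so a half turn about z gives the same grasp; the last joint's range is limited). The gripper opens to 85 mm and grips with 20 to 120 N. Pads are 22 mm wide; open, the fingers measure 114 mm over their backs; the gripper's body (76 mm by 85 mm) begins 54 mm behind the grasp point. The pads swing forward as they close: fully open they stand 13 mm farther back than shut.
Start: joints at [-1.351, 0.313, 0.046, 1.304, 0, 1.431], TCP at [0.202, -0.538, 0.239] pointing down, gripper open.
Joint ranges: [-2.76, 2.76], [-0.86, 1.69], [-1.03, 1.26], [-2.2, 2.34], [-1.47, 1.5], [-3.14, 3.14]. Speed limits (rad/s): [2.57, 2.57, 3.14, 3.14, 3.14, 3.14].

## Interface

Orientations are given as a unit quaternion [w, x, y, z].
In Python, from plant import ctrl, cams, ticket, readout gives the robot as it stands (ctrl), with the cameras (cams), the job (ticket) and the readings (readout).
- The arm moves only by the tool jog_arm, called after "Call:" by a JSON object that holds its "api" and its "payload", one argument or row to a line. Schema: {"type":"object","properties":{"deltas":{"type":"array","items":{"type":"array","items":{"type":"number"},"minItems":6,"maxItems":6},"minItems":1,"maxItems":12},"finger_gap":{"type":"number"},"squeeze":{"type":"number"},"only":{"type":"string"},"quiet":{"type":"boolean"},"lines":{"type":"string"}},"required":["deltas"],"additionalProperties":false}. deltas is a list of rows, 1 to 12 of them, each of 6 numbers: dx, dy, dz in m, then a rotation vector rx, ry, rz in rad; each row is the pose to reach, as a shift and turn from the pose commanded when the call began, along the tool's axes at that moment; what a row does not reach only later rows make up. A row lasts 1/12 s, in which the tool goes at most 0.0417 m and 0.125 rad, less where a joint would pass 70% of its speed; a pose out of reach is approached as far as the arm can. finger_gap is the finger opening in m, set as the call begins (left out keeps the last). The fingers move at their own pace and stop on an object; squeeze is the grip in N (left out, the last holds). Time passes only in rows, so rows that do not move let the fingers close. The tool returns the time, the measured TCP pose, the force, the opening and the grip force at its end. only (a regular expression) keeps the lines of the reply that match it, lines (a string "A,B") keeps lines A to B, and quiet returns only ok. Input that does not fit is refused with a message, and nothing moves.
- readout.get_state(): the state, without advancing time (a new reading comes with each control period).
- cams.grab_frame(name): name is "scene" or "top" or "wrist"; returns the picture (400x640x3 uint8, blue, green, red); there is no depth.
- cams.camera_model(name): a dict with "fx", "fy", "cx", "cy" (pixels), "R" (3x3) and "t" (3): a world point X has camera coordinates R X + t. Camera axes: x right, y down, z forward; pixel columns grow to the right and rows downward; lengths in m; the calibration is good to about 2 mm. The wrist camera is an equidistant fisheye: a pixel r from the principal point sees the ray r / f radians off the axis. A picture is of the moment at which its call begins: read the wrist's pose just before it. camera_model takes no time and is no camera call; for the wrist camera it gives the pose at the moment of the call.
- ticket.finish_job(): hands the job in; it is judged then, once.
The state is a dict: "time_s": time; "joint_pos": joint angles; "joint_vel": joint speeds; "joint_torque": joint torques, N m; "ee_pos": TCP position; "tcp_rot": TCP orientation; "force": force on the tool from outside, world axes, zero at the start; "ft_torque": the same for the moment, N m; "grip_width": finger opening in m; "finger_force": force on a finger pad.
Only numpy, scipy, OpenCV 4.12 (cv2) and the standard library are available. Lean on these libraries where they do the work, as an engineer would, in place of code of your own. Each camera call takes 0.05 s, during which the arm holds its last target. There are 200 camera calls.

## Task

Slide the straightedge of the marking guide by its blue grip until its working (far) edge is level with the point of the red clip. Then take the pencil from its stand and, slowly (about 3 cm/s) and with light pressure, draw one unbroken line on the white plate along that edge, right across from the blue-grip end to the other end, without shifting the straightedge or marking the plate elsewhere. Stand the pencil back in its stand, and leave the plate untouched by hand and the things around undisturbed.

Things in the scene. Friction and masses are not known exactly. Their poses are not given: they have to be found in the camera images.
- guide: plate marking guide, fixed on the worktop: grey base 160 (x) x 300 (y) x 12 mm, origin at the centre of its underside; x points away from the robot, y to the left. A white plate lies in it. Along its left side runs a metal rail that carries the straightedge; left of the rail is a scale strip.
- tlc_plate: white thin-layer plate lying fixed in the guide, 100 (x) x 200 (y) x 3 mm; origin at the centre of its underside, axes as the guide's; its upper face, the one to draw on, is 15 mm above the worktop
- straightedge (a joint): slide of the straightedge along the guide's x, 0 (nearest the robot) to 0.080 m (farthest); stays where it is left, needs about 4 N to move
- edge_mid (a point): point on the straightedge's working edge (far edge, a steel strip reaching 122 mm either side of this point), over the middle of the plate's length, at the height of the plate's face; axes as the guide's: y along the edge towards the blue grip, x onto the open plate. The ruler lies 1 to 5 mm above the plate. At the mark, this point and the clip's have the same x in the guide's frame.
- edge_grip (a point): centre of the top of the blue thumb grip at the straightedge's left end: upright block 28 (x) x 16 (y) mm, 25 mm tall above the black carriage, top 59 mm above the worktop, axes as the guide's; 23 mm towards the robot from the working edge and 134 mm left of edge_mid
- index_clip: red index clip, fixed on the guide's left edge, its point towards the scale; origin at the point's line, 12 mm above the worktop, axes as the guide's. It marks where (in x) the working edge must stand.
- pencil: blue pencil, 143 mm, 46 g, point down in its stand; origin at the lead's tip (lead out), z up along the pencil. Lead 4 mm thick for the lowest 10 mm, then a cone, barrel 11 mm thick, black collar 20 mm thick from 62 to 70 mm, above it the round grip, 12 mm thick, up to 136 mm. The lead is sprung: it yields up to 7 mm, at 0.35 N first and 2.8 N at the end; farther it is hard.
- pencil_tip (a point): the tip of the pencil's lead (moves with the sprung lead)
- pencil_stand: fixed stand: dark round foot 72 mm across with an upright metal socket tube, 26 mm outside, 15 mm inside, rim 78 mm above the worktop; origin at the centre of the underside. The pencil hangs in it with its collar resting on the rim, tip 16 mm above the worktop.
- tape_roll: loose yellow tape roll, 63 mm across, 25 mm tall, left; bystander
- marker_red: loose marker pen with a red cap, 125 mm, lying to the left; bystander
- lab_timer: loose white timer, 62 x 68 x 18 mm, right of the guide, behind the pencil stand; bystander

How it is judged:
On the way, in this order (a step that is already met when the one before it is completed fails the run):
1. the straightedge has been slid so that its working edge is within 3 mm of the red clip's point (x of edge_mid in the frame of index_clip between -0.003 and 0.003 m), for 0.2 s.
2. first (nearest the blue grip) 28 mm of the line drawn: pencil on the plate, tip 0 to 7 mm from the edge, 0.3 s unbroken in this length (six make the middle 168 mm); edge still at the mark (all of step 1 and x of pencil_tip in the frame of edge_mid between 0 and 0.007 m and y of pencil_tip in the frame of edge_mid between 0.056 and 0.084 m and contact force between pencil and tlc_plate above 0.1 N), for 0.3 s.
3. second 28 mm of the line drawn: pencil on the plate, tip 0 to 7 mm from the edge, 0.3 s unbroken in this length (six make the middle 168 mm); edge still at the mark (all of step 1 and x of pencil_tip in the frame of edge_mid between 0 and 0.007 m and y of pencil_tip in the frame of edge_mid between 0.028 and 0.056 m and contact force between pencil and tlc_plate above 0.1 N), for 0.3 s.
4. third 28 mm of the line drawn: pencil on the plate, tip 0 to 7 mm from the edge, 0.3 s unbroken in this length (six make the middle 168 mm); edge still at the mark (all of step 1 and x of pencil_tip in the frame of edge_mid between 0 and 0.007 m and y of pencil_tip in the frame of edge_mid between 0 and 0.028 m and contact force between pencil and tlc_plate above 0.1 N), for 0.3 s.
5. fourth 28 mm of the line drawn: pencil on the plate, tip 0 to 7 mm from the edge, 0.3 s unbroken in this length (six make the middle 168 mm); edge still at the mark (all of step 1 and x of pencil_tip in the frame of edge_mid between 0 and 0.007 m and y of pencil_tip in the frame of edge_mid between -0.028 and 0 m and contact force between pencil and tlc_plate above 0.1 N), for 0.3 s.
6. fifth 28 mm of the line drawn: pencil on the plate, tip 0 to 7 mm from the edge, 0.3 s unbroken in this length (six make the middle 168 mm); edge still at the mark (all of step 1 and x of pencil_tip in the frame of edge_mid between 0 and 0.007 m and y of pencil_tip in the frame of edge_mid between -0.056 and -0.028 m and contact force between pencil and tlc_plate above 0.1 N), for 0.3 s.
7. sixth and last 28 mm of the line drawn: pencil on the plate, tip 0 to 7 mm from the edge, 0.3 s unbroken in this length (six make the middle 168 mm); edge still at the mark (all of step 1 and x of pencil_tip in the frame of edge_mid between 0 and 0.007 m and y of pencil_tip in the frame of edge_mid between -0.084 and -0.056 m and contact force between pencil and tlc_plate above 0.1 N), for 0.3 s.
At the end, for the whole second after the job is handed in: the straightedge's working edge is within 3 mm (in the guide's x) of the red clip's point; the pencil stands in its stand, upright within 0.1 rad, its collar down on the rim to within 4 mm and within 5 mm of the stand's axis, released and at rest (all of step 1 and x of pencil in the frame of pencil_stand between -0.005 and 0.005 m and y of pencil in the frame of pencil_stand between -0.005 and 0.005 m and z of pencil in the frame of pencil_stand below 0.02 m and angle between pencil's own z axis and vertical below 0.1 rad and linear speed of pencil below 0.02 m/s); the robot touches nothing.
It fails at once if the pencil is lifted off part-way along the line (tip clear of the plate but less than 7 mm above it, beside the edge, within the middle 110 mm) (contact force between pencil and tlc_plate below 0.05 N and height (world z) of pencil_tip between 0.0165 and 0.022 m and x of pencil_tip in the frame of edge_mid between 0 and 0.007 m and y of pencil_tip in the frame of edge_mid between -0.055 and 0.055 m).
It fails at once if the pencil marks the plate more than 10 mm beyond the working edge, or anywhere on the ruler's side of it (contact force between pencil and tlc_plate above 0.1 N and (x of pencil_tip in the frame of edge_mid above 0.01 m or x of pencil_tip in the frame of edge_mid below -0.004 m)).
It fails at once if the pencil presses on the plate with more than 10 N (contact force between pencil and tlc_plate above 10 N).
It fails at once if the fingers or the arm press on the plate (contact force between any of the fingers, the arm and tlc_plate above 1 N).
It fails at once if a bystander (tape roll, red marker, timer) is moved more than 20 mm (distance of any of tape_roll, marker_red, lab_timer from where it was at the start of the episode above 0.02 m).
It also fails if it takes over 72 s, if anything falls off the work surface, if the arm or the gripper's body presses on something with over 40 N, if the wrist force passes 120 N, or if a joint passes its speed limit or range.

## Working session

There is one attempt and no reset: what is moved stays moved. The work goes in short steps, Python scripts to look and compute and a tool call to move; the robot and the scene stay as the last step left them, time stands still between calls to the robot, and variables do not carry over. Pictures are saved under pics/ and viewed, at most 10 in all, crops included, and the job is handed in when it is done.

```bash
ls; mkdir -p pics; python3 - <<'E'
from plant import ctrl, cams, ticket, readout
import cv2
for n in("scene","top"):
    cv2.imwrite(f"pics/{n}0.png",cams.grab_frame(n)); m=cams.camera_model(n); print(n,m)
s=readout.get_state(); print(s["time_s"],s["ee_pos"],s["tcp_rot"],s["grip_width"],ctrl.finger_overhang)
E
```

```text
pics
plant.py
scene {'fx': 413.52886716634225, 'fy': 413.52886716634225, 'cx': 315.08250442188677, 'cy': 207.06403642567506, 'R': array([[-0.66300175, -0.74861645, -0.00144594],
       [-0.30181382,  0.26906378, -0.9146109 ],
       [ 0.68508182, -0.60595222, -0.40433255]]), 't': array([0.39438369, 0.23433467, 0.86583136])}
top {'fx': 476.30193246290537, 'fy': 476.30193246290537, 'cx': 317.8437949466394, 'cy': 192.41513137826792, 'R': array([[-0.03005048, -0.9994413 , -0.01463086],
       [-0.9933422 ,  0.03148931, -0.11081379],
       [ 0.1112126 ,  0.01120344, -0.99373349]]), 't': array([0.0479305 , 0.52609146, 1.44079993])}
0.1 [ 0.20234052 -0.53775038  0.23848076] [-8.27668881e-04  9.83862855e-01  1.78922322e-01 -2.38262023e-05] 0.08553985416701718 0.008
```

View pics/top0.png

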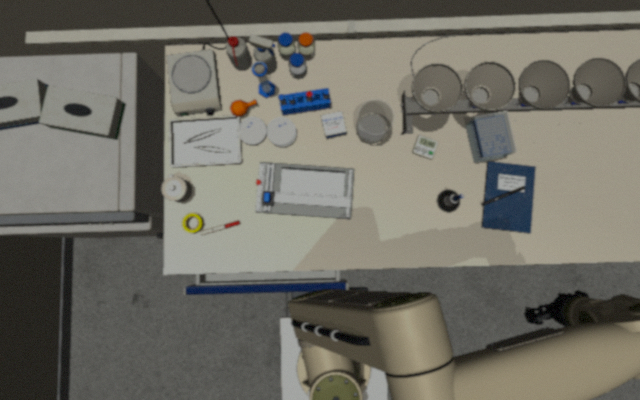

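View pics/scene0.png

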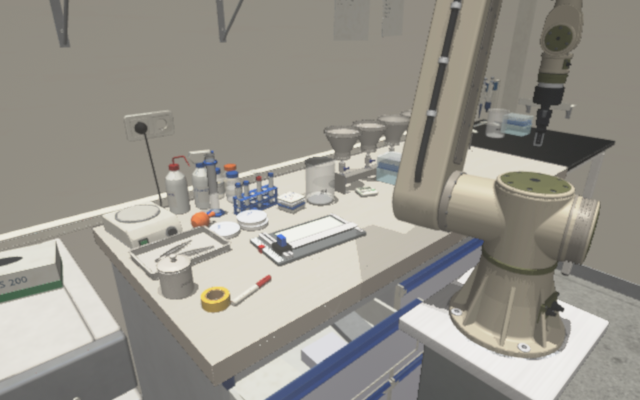

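The top view shows the guide at about (256-354, 162-217), the blue grip at (267,198), the red clip at (258,182) and the pencil stand at (448,200). The timer is at (424,147), the tape at (192,223) and the marker at (220,228).

```bash
cat > h.py <<'E'
import numpy as np, cv2
from scipy.spatial.transform import Rotation as Ro
from plant import ctrl, cams, ticket, readout
def ray(m,u,v,fish=False):
    a=np.array([(u-m["cx"])/m["fx"],(v-m["cy"])/m["fy"]]); r=np.hypot(*a)
    d=np.array([*(a*(np.sin(r)/r if r>1e-9 else 1)),np.cos(r)]) if fish else np.array([*a,1.])
    R=np.array(m["R"]); return -R.T@m["t"], R.T@d
def cast(m,u,v,z,fish=False):
    o,d=ray(m,u,v,fish); return o+d*(z-o[2])/d[2]
def proj(m,X,fish=True):
    c=np.array(m["R"])@X+m["t"]; r=np.hypot(c[0],c[1]); t=np.arctan2(r,c[2])
    k=(t/r if fish else 1/c[2]); return m["cx"]+m["fx"]*c[0]*k, m["cy"]+m["fy"]*c[1]*k
def tool():
    s=readout.get_state(); q=s["tcp_rot"]; return np.array(s["ee_pos"]),Ro.from_quat([q[1],q[2],q[3],q[0]])
def delta(P,yaw=None):
    p,R=tool(); print("tool delta",np.round(R.inv().apply(np.array(P)-p),4))
E
python3 - <<'E'
from h import *
m=cams.camera_model("top")
for n,u,v,z in [("stand",448,201,.0),("collar/top",457,197,.14),("grip",267,198,.059),("clip",258,182,.012),("BL near",257,212,.012),("BR near",351,217,.012),("FR",354,167,.012),("FL",262,162,.012),("timer",424,147,.01),("tape",192,223,.02),("marker",220,228,.01)]:
    print(n,np.round(cast(m,u,v,z),3))
p,R=tool(); print(R.as_matrix().round(3)); print(cams.camera_model("wrist"))
im=cams.grab_frame("wrist"); cv2.imwrite("pics/w0.png",im)
t=cv2.imread("pics/top0.png"); 
E
```

```text
stand [ 0.491 -0.375  0.   ]
collar/top [ 0.489 -0.364  0.14 ]
grip [0.512 0.186 0.059]
clip [0.568 0.219 0.012]
BL near [0.474 0.223 0.012]
BR near [ 0.449 -0.069  0.012]
FR [ 0.606 -0.084  0.012]
FL [0.631 0.205 0.012]
timer [ 0.663 -0.307  0.01 ]
tape [0.445 0.424 0.02 ]
marker [0.428 0.34  0.01 ]
[[ 0.936  0.352 -0.   ]
 [ 0.352 -0.936  0.002]
 [ 0.    -0.002 -1.   ]]
{'fx': 309.70691628693146, 'fy': 309.70691628693146, 'cx': 319.1210611157889, 'cy': 196.73612391497494, 'R': array([[ 3.52162232e-01, -9.35938511e-01, -9.30506525e-04],
       [-8.92947438e-01, -3.36283661e-01,  2.99262716e-01],
       [-2.80404415e-01, -1.04558133e-01, -9.54170300e-01]]), 't': array([-0.57519325, -0.03976683,  0.37853526])}
```

View pics/w0.png

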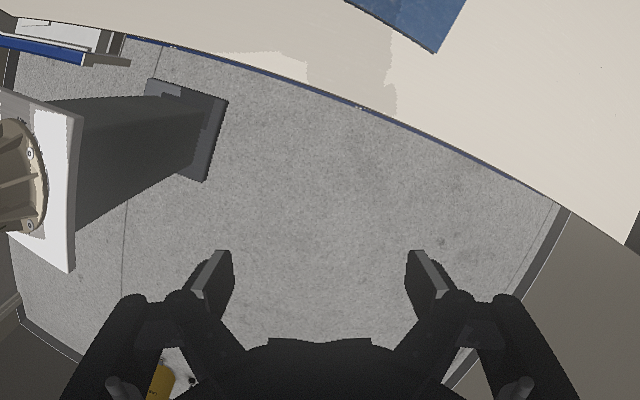

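Call:
{"api": "jog_arm", "payload": {
  "deltas": [
    [0.037, -0.017, 0, 0, 0, 0.07],
    [0.074, -0.034, 0, 0, 0, 0.14],
    [0.111, -0.05, 0, 0, 0, 0.21],
    [0.148, -0.067, 0, 0, 0, 0.28],
    [0.185, -0.084, 0, 0, 0, 0.35],
    [0.222, -0.1, 0, 0, 0, 0.41],
    [0.258, -0.117, 0, 0, 0, 0.46],
    [0.258, -0.117, 0, 0, 0, 0.46],
    [0.258, -0.117, 0, 0, 0, 0.46]
  ]
}}

```text
time_s: 0.9
ee_pos: [0.4039, -0.336, 0.2391]
tcp_rot: [-0.0, 0.999, -0.048, -0.0]
force: [0.3, -0.7, 0.5]
grip_width: 0.0853
finger_force: 0.0
```

```bash
python3 - <<'E'
from h import *
import pickle
m=cams.camera_model("wrist");im=cams.grab_frame("wrist"); cv2.imwrite("pics/w1.png",im); pickle.dump(m,open("w1.pkl","wb"))
p,R=tool(); print(p,R.as_matrix().round(3)); print(-m["R"].T@m["t"])
E
```

```text
[ 0.40309453 -0.33722527  0.23911805] [[ 0.995 -0.097 -0.001]
 [-0.097 -0.995 -0.   ]
 [-0.001  0.    -1.   ]]
[ 0.47935211 -0.34444239  0.37313361]
```

View pics/w1.png

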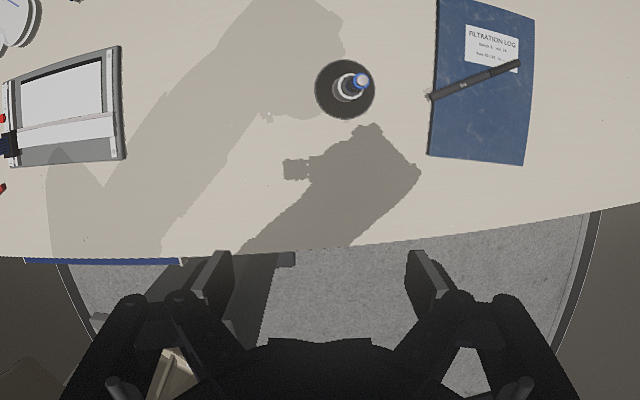

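The wrist view shows the stand foot centred at about (345,89) and the pencil top at (362,80). I'll measure the foot and move on to the guide.

```bash
python3 - <<'E'
from h import *
import pickle
m=pickle.load(open("w1.pkl","rb"));im=cv2.imread("pics/w1.png")
g=im.max(2); mask=np.zeros_like(g); mask[50:125,305:385]=(g[50:125,305:385]<75)*255
c=max(cv2.findContours(mask,0,1)[0],key=cv2.contourArea)
h=np.array([cast(m,*q[0],.004,True)[:2] for q in c]); hull=cv2.convexHull(h.astype(np.float32))
print("foot",cv2.minEnclosingCircle(hull),cv2.boundingRect(c))
print("ptop",cast(m,362,80,.157,True))
E
```

```text
foot ((0.4930587410926819, -0.37604397535324097), 0.03487187251448631) (316, 60, 58, 58)
ptop [ 0.49270954 -0.37544613  0.157     ]
```

Call:
{"api": "jog_arm", "payload": {
  "deltas": [
    [0, -0.04, 0, 0, 0, 0],
    [0, -0.08, 0, 0, 0, 0],
    [0, -0.12, 0, 0, 0, 0],
    [0, -0.16, 0, 0, 0, 0],
    [0, -0.2, 0, 0, 0, 0],
    [0, -0.24, 0, 0, 0, 0],
    [0, -0.28, 0, 0, 0, 0],
    [0, -0.32, 0, 0, 0, 0],
    [0, -0.36, 0, 0, 0, 0],
    [0, -0.4, 0, 0, 0, 0],
    [0, -0.44, 0, 0, 0, 0],
    [0, -0.478, 0, 0, 0, 0]
  ]
}}

```text
time_s: 1.95
ee_pos: [0.4454, 0.0636, 0.2392]
tcp_rot: [-0.014, 1.0, -0.027, 0.0]
force: [0.0, -1.1, -0.1]
grip_width: 0.0853
finger_force: 0.0
```

Call:
{"api": "jog_arm", "payload": {
  "deltas": [
    [0, 0, 0, 0, 0, 0],
    [0, 0, 0, 0, 0, 0],
    [0, 0, 0, 0, 0, 0]
  ]
}}

```text
time_s: 2.2
ee_pos: [0.4453, 0.0618, 0.2391]
tcp_rot: [-0.014, 0.999, -0.029, -0.0]
force: [0.0, -0.3, -0.4]
grip_width: 0.0851
finger_force: 0.0
```

```bash
python3 - <<'E'
from h import *
import pickle
m=cams.camera_model("wrist");im=cams.grab_frame("wrist"); cv2.imwrite("pics/w2.png",im); pickle.dump(m,open("w2.pkl","wb"))
p,R=tool(); print(p,-m["R"].T@m["t"])
E
```

```text
[0.44526943 0.06191513 0.23917137] [0.52079892 0.05241521 0.37306388]
```

View pics/w2.png

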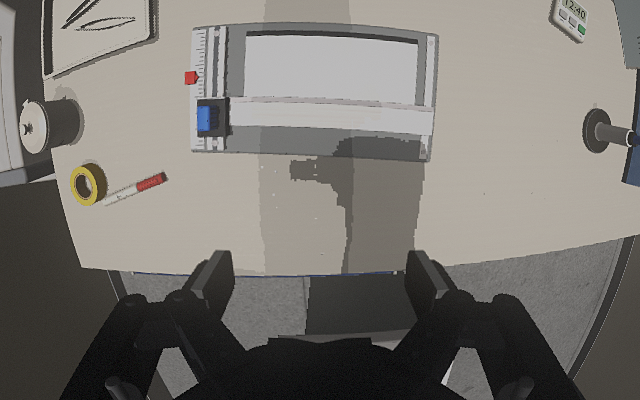

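Guide spans (190-438, 25-160), blue grip (205,118), red clip (190,77), and the ruler's far edge runs from about (228,97) to (433,107). I'll enlarge it to pick points.

```bash
python3 - <<'E'
import cv2
im=cv2.imread("pics/w2.png"); cv2.imwrite("pics/w2c.png",cv2.resize(im[15:165,180:446],None,fx=3,fy=3,interpolation=cv2.INTER_NEAREST))
E
```

```text
(no output)
```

View pics/w2c.png

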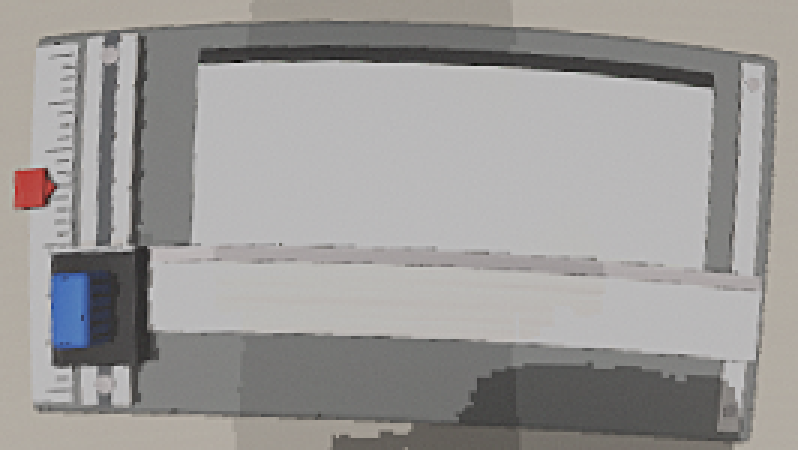

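```bash
python3 - <<'E'
from h import *
import pickle
m=pickle.load(open("w2.pkl","rb"))
C=lambda x,y,z: cast(m,180+x/3,15+y/3,z,True)
P={k:C(*v) for k,v in dict(NL=(33,410,.012),NR=(745,440,.012),FL=(38,38,.012),FR=(775,62,.012),clip=(57,187,.014),e1=(155,246,.018),e2=(450,252,.018),e3=(758,277,.018),g=(70,310,.059),p1=(198,63,.015),p2=(713,87,.015)).items()}
for k,v in P.items(): print(k,v.round(4))
y=P["NL"]-P["NR"]+P["FL"]-P["FR"]; x=P["FL"]-P["NL"]+P["FR"]-P["NR"]; e=P["e1"]-P["e3"]; pp=P["p1"]-P["p2"]
ang=lambda d:np.arctan2(d[1],d[0])
print("yaw from y,x,edge,plate",ang(y)-np.pi/2,ang(x),ang(e)-np.pi/2,ang(pp)-np.pi/2)
a=(ang(y)-np.pi/2+ang(e)-np.pi/2)/2; ex=np.array([np.cos(a),np.sin(a),0]); ey=np.array([-ex[1],ex[0],0])
c=(P["NL"]+P["NR"]+P["FL"]+P["FR"])/4; print("centre",c.round(4),a)
for k,v in P.items(): print(k,(ex@(v-c)).round(4),(ey@(v-c)).round(4))
print(tool()[1].as_matrix().round(3))
E
```

```text
NL [0.4755 0.2269 0.012 ]
NR [ 0.4462 -0.0672  0.012 ]
FL [0.6319 0.2107 0.012 ]
FR [ 0.6008 -0.084   0.012 ]
clip [0.5664 0.2047 0.014 ]
e1 [0.5366 0.1634 0.018 ]
e2 [0.5245 0.0496 0.018 ]
e3 [ 0.5127 -0.0705  0.018 ]
g [0.516  0.1847 0.059 ]
p1 [0.6081 0.1421 0.015 ]
p2 [ 0.5884 -0.0561  0.015 ]
yaw from y,x,edge,plate -0.10228270271566475 -0.10584447160969987 -0.10182562470541878 -0.09947394309748181
centre [0.5386 0.0716 0.012 ] -0.10205416371054177
NL -0.0786 0.1481
NR -0.0778 -0.1475
FL 0.0787 0.1479
FR 0.0777 -0.1485
clip 0.0141 0.1352
e1 -0.0114 0.0911
e2 -0.0118 -0.0233
e3 -0.0113 -0.144
g -0.034 0.1102
p1 0.062 0.0772
p2 0.0625 -0.122
[[ 0.998 -0.058  0.001]
 [-0.058 -0.998  0.028]
 [-0.001 -0.028 -1.   ]]
```

```bash
cat >> h.py <<'E'
YAW=-.102; EX=np.array([np.cos(YAW),np.sin(YAW),0]); EY=np.array([-EX[1],EX[0],0])
RG=Ro.from_matrix(np.c_[EX,-EY,[0,0,-1]])
def goal(P):
    p,R=tool(); print("at",p.round(4),"d",R.inv().apply(np.array(P)-p).round(4),"rv",(R.inv()*RG).as_rotvec().round(4))
E
python3 -c "
from h import *
goal([.516,.1847,.10]); goal([.516,.1847,.047])"
```

```text
at [0.4453 0.0619 0.2392] d [ 0.0636 -0.1227  0.1426] rv [-0.0281  0.0015  0.0438]
at [0.4453 0.0619 0.2392] d [ 0.0636 -0.1212  0.1956] rv [-0.0281  0.0015  0.0438]
```

Call:
{"api": "jog_arm", "payload": {
  "deltas": [
    [0.012, -0.025, 0.02, -0.01, 0, 0.02],
    [0.025, -0.05, 0.048, -0.02, 0, 0.04],
    [0.038, -0.074, 0.072, -0.028, 0.0015, 0.044],
    [0.051, -0.098, 0.098, -0.028, 0.0015, 0.044],
    [0.064, -0.123, 0.12, -0.028, 0.0015, 0.044],
    [0.0636, -0.1227, 0.1426, -0.028, 0.0015, 0.044],
    [0.0636, -0.1227, 0.1426, -0.028, 0.0015, 0.044],
    [0.0636, -0.1227, 0.1426, -0.028, 0.0015, 0.044],
    [0.0636, -0.1227, 0.1426, -0.028, 0.0015, 0.044]
  ],
  "finger_gap": 0.05,
  "squeeze": 30
}}

```text
time_s: 3.0
ee_pos: [0.5064, 0.0667, 0.1101]
tcp_rot: [-0.016, 1.0, -0.022, -0.001]
force: [-0.9, -0.5, 0.2]
grip_width: 0.0499
finger_force: 0.0
```

```bash
python3 - <<'E'
from h import *
m=cams.camera_model("wrist");im=cams.grab_frame("wrist"); cv2.imwrite("pics/w3.png",im)
goal([.516,.1847,.047]); hsv=cv2.cvtColor(im,cv2.COLOR_BGR2HSV)
b=cv2.inRange(hsv,(105,120,90),(125,255,255)); r=cv2.inRange(hsv,(0,150,90),(6,255,255))
for n,k in(("b",b),("r",r)):
    for c in cv2.findContours(k,0,2)[0]:
        if cv2.contourArea(c)>40: print(n,cv2.boundingRect(c),cv2.contourArea(c))
E
```

```text
at [0.5064 0.0669 0.1096] d [ 0.0046 -0.116   0.0663] rv [-0.0323  0.0034  0.0584]
b (146, 193, 20, 36) 513.0
r (95, 262, 21, 9) 72.5
r (134, 128, 13, 18) 184.5
```

View pics/w3.png

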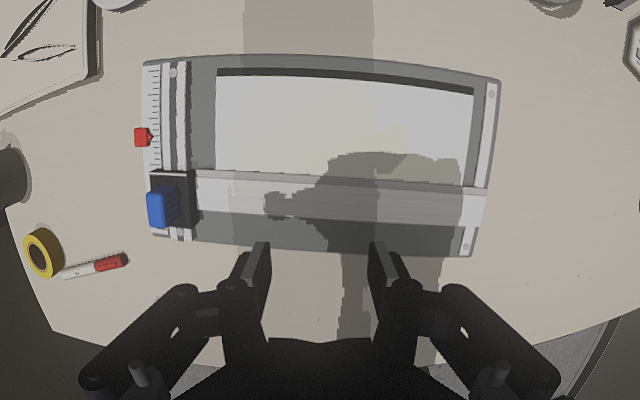

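The blue grip is at (156,210) and the clip at (140,137). The tool stopped near y = 0.067 and did not turn, so I suspect a joint limit.

```bash
python3 -c "
from h import *
print(np.round(readout.get_state()['joint_pos'],3))"
```

```text
[-0.045  0.268 -0.347  0.958  0.032  3.141]
```

Joint 6 sits at its limit, so I'll turn the tool a quarter turn: tool x along guide +y, tool y along guide +x.

```bash
sed -i 's/^RG=.*/RG=Ro.from_matrix(np.c_[EY,EX,[0,0,-1]])/' h.py; python3 -c "
from h import *
goal([.516,.1847,.10])"
```

```text
at [0.5064 0.0669 0.1096] d [ 0.0045 -0.1177  0.0134] rv [-0.0278 -0.0225 -1.5123]
```

Call:
{"api": "jog_arm", "payload": {
  "deltas": [
    [0, 0, 0, -0.002, -0.002, -0.12],
    [0, 0, 0, -0.004, -0.004, -0.24],
    [0, 0, 0, -0.007, -0.005, -0.36],
    [0, -0.02, 0, -0.009, -0.007, -0.48],
    [0, -0.04, 0, -0.011, -0.009, -0.6],
    [0, -0.06, 0, -0.013, -0.011, -0.72],
    [0, -0.08, 0, -0.015, -0.012, -0.84],
    [0.001, -0.09, 0, -0.018, -0.014, -0.96],
    [0.002, -0.1, 0.003, -0.02, -0.016, -1.08],
    [0.003, -0.11, 0.006, -0.022, -0.018, -1.2],
    [0.004, -0.115, 0.01, -0.024, -0.02, -1.32],
    [0.0045, -0.1177, 0.0134, -0.0265, -0.0214, -1.44]
  ],
  "finger_gap": 0.055,
  "squeeze": 30
}}

```text
time_s: 4.05
ee_pos: [0.5167, 0.186, 0.1023]
tcp_rot: [0.0, 0.763, 0.646, 0.001]
force: [-0.7, -0.7, 0.0]
grip_width: 0.0549
finger_force: 0.0
```

```bash
python3 -c "
from h import *
goal([.516,.1847,.10])"
```

```text
at [0.5167 0.186  0.1023] d [-0.0014 -0.0005  0.0023] rv [ 0.0021 -0.0018 -0.0645]
```

Call:
{"api": "jog_arm", "payload": {
  "deltas": [
    [0, 0, 0.01, 0, 0, -0.065],
    [0, 0, 0.025, 0, 0, -0.07],
    [0, 0, 0.04, 0, 0, -0.07],
    [0, 0, 0.0525, 0, 0, -0.07],
    [0, 0, 0.0525, 0, 0, -0.07],
    [0, 0, 0.0525, 0, 0, -0.07]
  ]
}}

```text
time_s: 4.55
ee_pos: [0.5159, 0.1851, 0.0492]
tcp_rot: [-0.0, 0.743, 0.67, 0.0]
force: [0.9, 0.0, 0.1]
grip_width: 0.0551
finger_force: 0.0
```

```bash
python3 -c "
from h import *
goal([.516,.1847,.047])"
```

```text
at [0.5159 0.1851 0.0492] d [-0.0004  0.0002  0.0022] rv [-0.0002 -0.001  -0.0014]
```

Call:
{"api": "jog_arm", "payload": {
  "deltas": [
    [0, 0, 0, 0, 0, 0],
    [0, 0, 0, 0, 0, 0],
    [0, 0, 0, 0, 0, 0],
    [0, 0, 0, 0, 0, 0],
    [0, 0, 0, 0, 0, 0],
    [0, 0, 0, 0, 0, 0]
  ],
  "finger_gap": 0.02,
  "squeeze": 30
}}

```text
time_s: 5.05
ee_pos: [0.517, 0.1855, 0.0504]
tcp_rot: [0.0, 0.743, 0.67, 0.002]
force: [-1.9, -0.4, 6.6]
grip_width: 0.0273
finger_force: 32.0
```

```bash
python3 -c "
from h import *
goal([.516,.1847,.047])"
```

```text
at [0.517  0.1855 0.0504] d [-0.0009 -0.001   0.0034] rv [ 0.0027 -0.0018 -0.0011]
```

Call:
{"api": "jog_arm", "payload": {
  "deltas": [
    [0, 0.002, -0.0015, 0, 0, 0],
    [0, 0.006, -0.0015, 0, 0, 0],
    [0, 0.011, -0.0015, 0, 0, 0],
    [0, 0.016, -0.0015, 0, 0, 0],
    [0, 0.021, -0.0015, 0, 0, 0],
    [0, 0.0245, -0.0015, 0, 0, 0],
    [0, 0.0257, -0.0015, 0, 0, 0],
    [0, 0.0257, -0.0015, 0, 0, 0],
    [0, 0.0257, -0.0015, 0, 0, 0]
  ]
}}

```text
time_s: 5.8
ee_pos: [0.5425, 0.1829, 0.0506]
tcp_rot: [0.0, 0.743, 0.67, 0.001]
force: [-0.9, 3.1, -1.3]
grip_width: 0.0274
finger_force: 31.2
```

```bash
python3 - <<'E'
from h import *
p,_=tool();print("moved",EX@(p-np.array([.517,.1855,0])),p)
im=cams.grab_frame("wrist"); cv2.imwrite("pics/w4.png",im)
E
```

```text
moved 0.025650015782389183 [0.5425179  0.1829     0.05055951]
```

Call:
{"api": "jog_arm", "payload": {
  "deltas": [
    [0, 0, 0, 0, 0, 0],
    [0, 0, 0, 0, 0, 0],
    [0, 0, 0, 0, 0, 0],
    [0, 0, 0, 0, 0, 0],
    [0, 0, -0.03, 0, 0, 0],
    [0, 0, -0.07, 0, 0, 0],
    [-0.03, 0, -0.1, 0, 0, 0],
    [-0.07, 0, -0.12, 0, 0, 0],
    [-0.1, 0, -0.12, 0, 0, 0],
    [-0.1, 0, -0.12, 0, 0, 0],
    [-0.1, 0, -0.12, 0, 0, 0],
    [-0.1, 0, -0.12, 0, 0, 0]
  ],
  "finger_gap": 0.055,
  "squeeze": 30
}}

```text
time_s: 6.85
ee_pos: [0.5313, 0.0831, 0.1704]
tcp_rot: [-0.0, 0.743, 0.669, 0.001]
force: [-0.7, -0.2, -0.6]
grip_width: 0.0548
finger_force: 0.0
```

```bash
python3 - <<'E'
from h import *
import pickle
m=cams.camera_model("wrist");im=cams.grab_frame("wrist"); pickle.dump(m,open("w5.pkl","wb")); cv2.imwrite("pics/w5.png",im)
c=np.array([.5386,.0716,.012]); u,v=proj(m,c+.0141*EX+.115*EY); print(u,v,tool()[0])
x0,y0=int(max(0,u-130)),int(max(0,v-95)); print(x0,y0)
cv2.imwrite("pics/w5c.png",cv2.resize(im[y0:y0+190,x0:x0+260],None,fx=3,fy=3,interpolation=cv2.INTER_NEAREST))
E
```

```text
343.8378400787986 72.19065150423702 [0.53115025 0.0835875  0.17008266]
213 0
```

View pics/w5c.png

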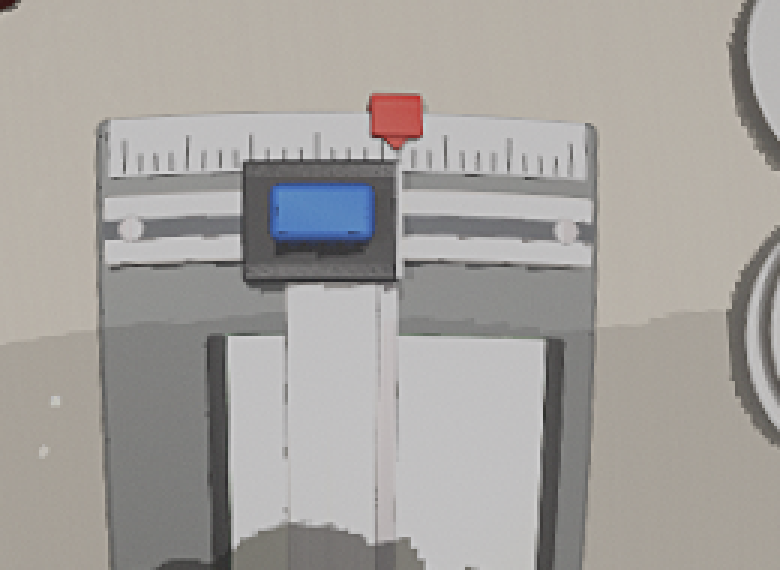

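The straightedge's far edge is at crop col ~398 and the clip's point at ~397 (about 3 px/mm), so they are level. Next is the pencil.

```bash
python3 - <<'E'
from h import *
import pickle
m=pickle.load(open("w5.pkl","rb")); c=np.array([.5386,.0716,.012])
for x,y,z in((398,335,.018),(397,500,.018),(397,149,.014),(100,350,.012),(597,200,.012)):
    q=cast(m,213+x/3,y/3,z,True); print(q.round(4),(EX@(q-c)).round(4),(EY@(q-c)).round(4))
goal([.493,-.3755,.22])
E
```

```text
[0.5619 0.1473 0.018 ] 0.0155 0.0777
[0.557  0.0957 0.018 ] 0.0158 0.0259
[0.5678 0.2057 0.014 ] 0.0153 0.1364
[0.4684 0.1534 0.012 ] -0.0781 0.0742
[0.6303 0.1865 0.012 ] 0.0796 0.1237
at [0.5312 0.0836 0.1701] d [-0.4605  0.0092 -0.0506] rv [ 0.     -0.0015 -0.0008]
```

Call:
{"api": "jog_arm", "payload": {
  "deltas": [
    [0, 0, -0.03, 0, 0, 0],
    [0, 0, -0.06, 0, 0, 0],
    [-0.04, 0, -0.06, 0, 0, 0],
    [-0.08, 0, -0.06, 0, 0, 0],
    [-0.12, 0, -0.06, 0, 0, 0],
    [-0.16, 0, -0.06, 0, 0, 0],
    [-0.2, 0, -0.06, 0, 0, 0],
    [-0.24, 0, -0.06, 0, 0, 0]
  ]
}}

```text
time_s: 7.57
ee_pos: [0.5065, -0.156, 0.2295]
tcp_rot: [-0.001, 0.742, 0.671, 0.001]
force: [1.4, -0.8, -0.1]
grip_width: 0.0552
finger_force: 0.0
```

```bash
python3 -c "
from h import *
goal([.493,-.3755,.22])"
```

```text
at [ 0.5065 -0.156   0.2295] d [-0.2198  0.0085  0.0091] rv [-0.0002 -0.0018  0.0016]
```

Call:
{"api": "jog_arm", "payload": {
  "deltas": [
    [-0.04, 0.002, 0, 0, 0, 0],
    [-0.08, 0.004, 0, 0, 0, 0],
    [-0.12, 0.006, 0, 0, 0, 0],
    [-0.16, 0.008, 0, 0, 0, 0],
    [-0.2, 0.0085, 0, 0, 0, 0],
    [-0.22, 0.0085, 0, 0, 0, 0],
    [-0.22, 0.0085, 0, 0, 0, 0],
    [-0.22, 0.0085, 0, 0, 0, 0],
    [-0.22, 0.0085, 0, 0, 0, 0]
  ]
}}

```text
time_s: 8.32
ee_pos: [0.4929, -0.3739, 0.229]
tcp_rot: [-0.001, 0.742, 0.67, 0.001]
force: [-0.1, 0.7, -0.1]
grip_width: 0.0548
finger_force: 0.0
```

```bash
python3 - <<'E'
from h import *
m=cams.camera_model("wrist");im=cams.grab_frame("wrist"); cv2.imwrite("pics/w6.png",im)
goal([.493,-.3755,.106]);print(proj(m,np.array([.493,-.3755,.159])),proj(m,np.array([.493,-.3755,0])))
E
```

```text
at [ 0.493  -0.3736  0.2294] d [-0.0022  0.0003  0.1234] rv [-0.0003 -0.0024  0.0011]
(np.float64(320.52083744374085), np.float64(214.3047537880321)) (np.float64(319.9990380962761), np.float64(167.5694711905443))
```

View pics/w6.png

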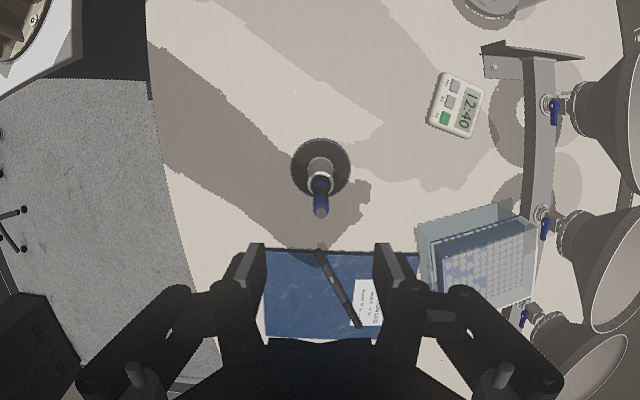

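The foot is at (320,168) and the pencil top at (321,212), both within 2 px of prediction. Descend and grip.

Call:
{"api": "jog_arm", "payload": {
  "deltas": [
    [-0.002, 0.0003, 0.03, 0, 0.002, 0],
    [-0.002, 0.0003, 0.06, 0, 0.002, 0],
    [-0.002, 0.0003, 0.085, 0, 0.002, 0],
    [-0.002, 0.0003, 0.105, 0, 0.002, 0],
    [-0.002, 0.0003, 0.118, 0, 0.002, 0],
    [-0.002, 0.0003, 0.123, 0, 0.002, 0],
    [-0.002, 0.0003, 0.123, 0, 0.002, 0],
    [-0.002, 0.0003, 0.123, 0, 0.002, 0]
  ]
}}

```text
time_s: 9.03
ee_pos: [0.4933, -0.3764, 0.1077]
tcp_rot: [-0.001, 0.742, 0.67, 0.001]
force: [1.2, -0.0, -0.4]
grip_width: 0.055
finger_force: 0.0
```

Call:
{"api": "jog_arm", "payload": {
  "deltas": [
    [0, 0, 0, 0, 0, 0],
    [0, 0, 0, 0, 0, 0],
    [0, 0, 0, 0, 0, 0],
    [0, 0, 0, 0, 0, 0],
    [0, 0, 0, 0, 0, 0],
    [0, 0, 0, 0, 0, 0],
    [0, 0, 0, 0, 0, 0]
  ],
  "finger_gap": 0.005,
  "squeeze": 50
}}

```text
time_s: 9.62
ee_pos: [0.4931, -0.3777, 0.1079]
tcp_rot: [0.0, 0.743, 0.67, 0.002]
force: [0.8, 1.3, 5.9]
grip_width: 0.0104
finger_force: 48.6
```

```bash
python3 -c "
from h import *
goal([.493,-.3755,.106])"
```

```text
at [ 0.4931 -0.3777  0.1079] d [ 0.0022 -0.0003  0.0019] rv [ 0.0022 -0.0023 -0.0012]
```

Call:
{"api": "jog_arm", "payload": {
  "deltas": [
    [0, 0, -0.01, 0, 0, 0],
    [0, 0, -0.03, 0, 0, 0],
    [0, 0, -0.055, 0, 0, 0],
    [0, 0, -0.08, 0, 0, 0],
    [0, 0, -0.105, 0, 0, 0],
    [0, 0, -0.12, 0, 0, 0],
    [0, 0, -0.12, 0, 0, 0],
    [0, 0, -0.12, 0, 0, 0]
  ]
}}

```text
time_s: 10.28
ee_pos: [0.4927, -0.378, 0.2277]
tcp_rot: [-0.0, 0.743, 0.67, 0.001]
force: [-0.1, 0.4, -1.0]
grip_width: 0.0106
finger_force: 49.1
```

```bash
python3 - <<'E'
from h import *
import pickle
m=cams.camera_model("wrist");im=cams.grab_frame("wrist"); cv2.imwrite("pics/w7.png",im); pickle.dump(m,open("w7.pkl","wb"))
p,R=tool(); print(p,R.as_matrix().round(4)); tip=p+np.array([0,0,-.0919]); print("expected tip px",proj(m,tip),"collar",proj(m,tip+[0,0,.066]),"top",proj(m,tip+[0,0,.143]))
cv2.imwrite("pics/w7c.png",cv2.resize(im[110:310,220:420],None,fx=3,fy=3,interpolation=cv2.INTER_NEAREST))
E
```

```text
[ 0.49222438 -0.3774786   0.22625302] [[ 1.030e-01  9.947e-01  3.000e-04]
 [ 9.947e-01 -1.030e-01  3.700e-03]
 [ 3.700e-03 -1.000e-04 -1.000e+00]]
expected tip px (np.float64(319.0235199756226), np.float64(201.11945322963655)) collar (np.float64(319.2339287097637), np.float64(236.99289998768026)) top (np.float64(319.76651027026327), np.float64(326.95435002744404))
```

View pics/w7c.png

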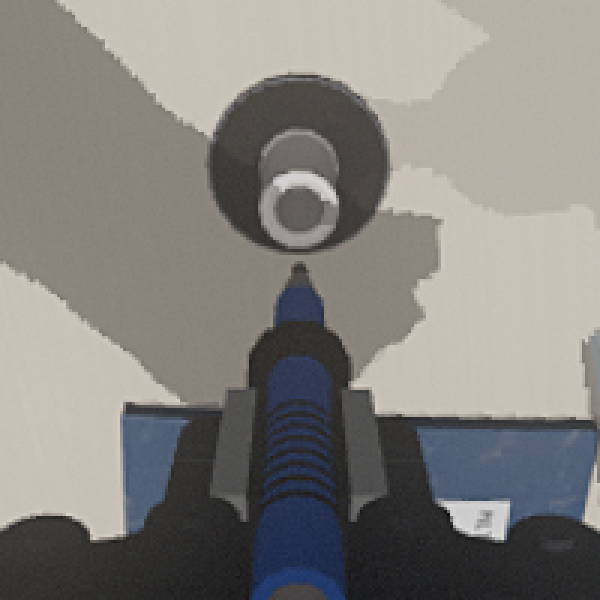

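The tip is at (320,198) against (319,201) expected, so the pencil hangs straight. On to the line start, hovering.

```bash
cat >> h.py <<'E'
C0=np.array([.5386,.0716,0])
def G(x,y,z): return C0+x*EX+y*EY+np.array([0,0,z])
E
python3 -c "
from h import *
goal(G(.0193,.065,.2262))"
```

```text
at [ 0.4922 -0.3775  0.2263] d [0.5165 0.0191 0.0019] rv [-0.0001 -0.0037 -0.0012]
```

Call:
{"api": "jog_arm", "payload": {
  "deltas": [
    [0.03, 0.002, 0, 0, 0, 0],
    [0.07, 0.004, 0, 0, 0, 0],
    [0.11, 0.006, 0, 0, 0, 0],
    [0.15, 0.008, 0, 0, 0, 0],
    [0.19, 0.01, 0, 0, 0, 0],
    [0.23, 0.012, 0, 0, 0, 0],
    [0.27, 0.014, 0, 0, 0, 0],
    [0.31, 0.016, 0, 0, 0, 0],
    [0.35, 0.018, 0, 0, 0, 0],
    [0.39, 0.0191, 0, 0, 0, 0],
    [0.43, 0.0191, 0, 0, 0, 0],
    [0.46, 0.0191, 0, 0, 0, 0]
  ]
}}

```text
time_s: 11.33
ee_pos: [0.5575, 0.081, 0.2263]
tcp_rot: [-0.002, 0.742, 0.67, 0.0]
force: [0.0, -1.3, -0.1]
grip_width: 0.0105
finger_force: 49.1
```

Call:
{"api": "jog_arm", "payload": {
  "deltas": [
    [0.028, 0, 0, 0, 0, 0],
    [0.05, 0, 0, 0, 0, 0],
    [0.05, 0, 0, 0, 0, 0],
    [0.05, 0, 0.02, 0, 0, 0],
    [0.05, 0, 0.05, 0, 0, 0],
    [0.05, 0, 0.07, 0, 0, 0],
    [0.05, 0, 0.07, 0, 0, 0]
  ]
}}

```text
time_s: 11.92
ee_pos: [0.5598, 0.1271, 0.1523]
tcp_rot: [-0.004, 0.743, 0.67, -0.003]
force: [-1.0, -0.0, -1.5]
grip_width: 0.0106
finger_force: 49.1
```

```bash
python3 -c "
from h import *
goal(G(.0193,.065,.119))"
```

```text
at [0.5598 0.1271 0.1523] d [0.0076 0.0042 0.0333] rv [-0.0103 -0.001  -0.0014]
```

Call:
{"api": "jog_arm", "payload": {
  "deltas": [
    [0.004, 0.002, 0.01, -0.005, 0, -0.0014],
    [0.0076, 0.0042, 0.025, -0.01, -0.001, -0.0014],
    [0.0076, 0.0042, 0.0333, -0.0103, -0.001, -0.0014],
    [0.0076, 0.0042, 0.0333, -0.0103, -0.001, -0.0014],
    [0.0076, 0.0042, 0.0333, -0.0103, -0.001, -0.0014]
  ]
}}

```text
time_s: 12.33
ee_pos: [0.5685, 0.1347, 0.1251]
tcp_rot: [0.003, 0.742, 0.67, 0.004]
force: [0.7, 0.6, -0.4]
grip_width: 0.0108
finger_force: 49.1
```

```bash
python3 - <<'E'
from h import *
import pickle
print(np.round(readout.get_state()['joint_pos'],3))
goal(G(.0193,.065,.119))
m=cams.camera_model("wrist");im=cams.grab_frame("wrist"); cv2.imwrite("pics/w8.png",im); pickle.dump(m,open("w8.pkl","wb"))
cv2.imwrite("pics/w8c.png",cv2.resize(im[90:250,200:440],None,fx=3,fy=3,interpolation=cv2.INTER_NEAREST))
E
```

```text
[ 0.095  0.38  -0.144  1.037 -0.     1.768]
at [0.5685 0.1347 0.1251] d [-0.0008 -0.004   0.0061] rv [ 0.0093 -0.0018  0.    ]
```

View pics/w8c.png

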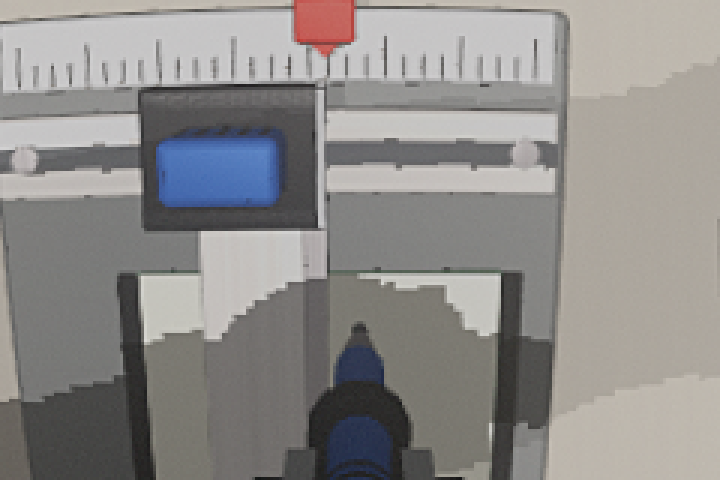

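The tip shows at col 360 against the edge at col 328, about 9 mm. It overshot by 4 mm with a slight tilt. I'll let it settle, then correct.

Call:
{"api": "jog_arm", "payload": {
  "deltas": [
    [0, 0, 0, 0, 0, 0],
    [0, 0, 0, 0, 0, 0],
    [0, 0, 0, 0, 0, 0]
  ],
  "quiet": true
}}

```text
ok
```

```bash
python3 -c "
from h import *
goal(G(.0193,.065,.119))"
```

```text
at [0.5695 0.1351 0.126 ] d [-0.0013 -0.005   0.007 ] rv [ 0.0121 -0.0025  0.0002]
```

Call:
{"api": "jog_arm", "payload": {
  "deltas": [
    [-0.0013, -0.005, 0.003, 0.0121, -0.0025, 0],
    [-0.0013, -0.005, 0.003, 0.0121, -0.0025, 0],
    [-0.0013, -0.005, 0.003, 0.0121, -0.0025, 0],
    [-0.0013, -0.005, 0.003, 0.0121, -0.0025, 0],
    [-0.0013, -0.005, 0.003, 0.0121, -0.0025, 0],
    [-0.0013, -0.005, 0.003, 0.0121, -0.0025, 0]
  ]
}}

```text
time_s: 13.13
ee_pos: [0.564, 0.1344, 0.1222]
tcp_rot: [-0.0, 0.742, 0.67, -0.0]
force: [0.2, 0.2, -1.7]
grip_width: 0.0102
finger_force: 49.1
```

```bash
python3 - <<'E'
from h import *
goal(G(.0193,.065,.119))
m=cams.camera_model("wrist"); im=cams.grab_frame("wrist"); cv2.imwrite("pics/w9.png",im)
p,R=tool(); tip=p+R.apply([.002,.0003,.0919]); print("tip",tip,proj(m,tip), "edge px at tip row", proj(m,G(.015,.067,.018)))
for r in (185,190,193,196,199,202,205): print(r,im[r,300:330].astype(int).sum(1).tolist())
E
```

```text
at [0.564  0.1344 0.1222] d [-0.0001  0.0004  0.0032] rv [-0.0011  0.0002  0.0003]
tip [0.56442725 0.13633968 0.03034318] (np.float64(320.380007406449), np.float64(199.5921242081609)) edge px at tip row (np.float64(315.23905674337493), np.float64(194.88939241895505))
185 [341, 349, 344, 337, 343, 340, 348, 310, 270, 297, 296, 293, 291, 290, 290, 313, 366, 370, 361, 366, 364, 364, 366, 358, 363, 365, 360, 363, 362, 356]
190 [347, 348, 351, 345, 348, 350, 354, 309, 282, 296, 290, 286, 284, 284, 300, 317, 365, 372, 356, 362, 356, 365, 358, 362, 362, 361, 362, 360, 363, 358]
193 [346, 347, 354, 345, 343, 349, 355, 316, 285, 300, 289, 293, 295, 288, 295, 311, 369, 360, 358, 360, 360, 364, 364, 358, 358, 365, 357, 363, 359, 364]
196 [342, 347, 353, 348, 345, 342, 357, 317, 282, 291, 297, 294, 287, 293, 296, 317, 362, 362, 371, 375, 377, 370, 366, 362, 358, 360, 360, 356, 362, 358]
199 [342, 347, 344, 342, 342, 344, 355, 322, 288, 290, 294, 291, 297, 289, 295, 313, 385, 242, 155, 160, 141, 146, 332, 363, 360, 357, 357, 362, 356, 361]
202 [335, 348, 348, 341, 340, 349, 353, 319, 285, 288, 293, 281, 295, 288, 295, 305, 313, 238, 215, 210, 214, 201, 209, 340, 371, 357, 364, 368, 356, 358]
205 [337, 344, 346, 346, 340, 338, 353, 319, 286, 286, 289, 291, 295, 296, 273, 210, 211, 195, 196, 194, 198, 203, 198, 194, 284, 363, 364, 363, 363, 353]
```

The edge is at col 315.6 as predicted and the tip at about 319.6, roughly 3.3 mm off the edge. I'll shift +1 mm and descend.

Call:
{"api": "jog_arm", "payload": {
  "deltas": [
    [0, 0.001, 0.005, -0.001, 0, 0],
    [0, 0.001, 0.01, -0.001, 0, 0],
    [0, 0.001, 0.013, -0.001, 0, 0],
    [0, 0.001, 0.015, -0.001, 0, 0],
    [0, 0.001, 0.0165, -0.001, 0, 0],
    [0, 0.001, 0.0178, -0.001, 0, 0],
    [0, 0.001, 0.0188, -0.001, 0, 0],
    [0, 0.001, 0.0188, -0.001, 0, 0],
    [0, 0.001, 0.0188, -0.001, 0, 0],
    [0, 0.001, 0.0188, -0.001, 0, 0]
  ]
}}

```text
time_s: 14.02
ee_pos: [0.565, 0.1343, 0.1036]
tcp_rot: [0.0, 0.742, 0.67, -0.0]
force: [-0.5, -0.2, 1.0]
grip_width: 0.0106
finger_force: 49.2
```

```bash
python3 - <<'E'
from h import *
goal(G(.0203,.065,.1034)); F=[]
m=cams.camera_model("wrist")
for i in range(6):
    im=cams.grab_frame("wrist"); F.append(readout.get_state()["force"])
print(np.mean(F,0),np.std(F,0)); cv2.imwrite("pics/w10.png",im)
for r in range(183,204,3): print(r,im[r,305:330].astype(int).sum(1).tolist())
E
```

```text
at [0.565  0.1343 0.1036] d [-0.0001  0.0004  0.0002] rv [0.0001 0.0002 0.0003]
[-0.82865079 -0.49501756  0.9480627 ] [0.48184599 0.42143078 0.22437213]
183 [439, 494, 520, 517, 512, 521, 517, 553, 454, 234, 381, 371, 373, 373, 371, 373, 368, 386, 389, 380, 383, 382, 380, 387, 384]
186 [349, 372, 393, 393, 393, 393, 392, 412, 347, 203, 257, 253, 252, 251, 253, 256, 248, 272, 269, 272, 277, 272, 217, 226, 223]
189 [264, 290, 295, 299, 294, 298, 290, 301, 290, 315, 373, 368, 362, 362, 369, 367, 360, 364, 366, 371, 365, 364, 368, 363, 362]
192 [276, 285, 300, 296, 292, 301, 288, 296, 297, 310, 372, 367, 366, 363, 368, 369, 368, 364, 366, 363, 362, 362, 367, 364, 364]
195 [279, 286, 296, 298, 293, 300, 290, 296, 294, 312, 372, 362, 359, 363, 371, 363, 366, 359, 358, 362, 363, 358, 362, 364, 361]
198 [276, 289, 290, 288, 294, 288, 295, 298, 294, 310, 367, 369, 378, 350, 296, 297, 337, 369, 361, 361, 361, 371, 360, 366, 363]
201 [281, 286, 293, 286, 286, 297, 299, 299, 282, 314, 374, 335, 242, 215, 211, 208, 196, 250, 349, 370, 366, 365, 361, 366, 359]
```

Contact force is about 1.5 N and the tip is ~4 mm off the edge. Now drawing at 3 cm/s.

Call:
{"api": "jog_arm", "payload": {
  "deltas": [
    [-0.0025, 0, 0, 0, 0, 0],
    [-0.005, 0, 0, 0, 0, 0],
    [-0.0075, 0, 0, 0, 0, 0],
    [-0.01, 0, 0, 0, 0, 0],
    [-0.0125, 0, 0, 0, 0, 0],
    [-0.015, 0, 0, 0, 0, 0],
    [-0.0175, 0, 0, 0, 0, 0],
    [-0.02, 0, 0, 0, 0, 0],
    [-0.0225, 0, 0, 0, 0, 0],
    [-0.025, 0, 0, 0, 0, 0],
    [-0.0275, 0, 0, 0, 0, 0],
    [-0.03, 0, 0, 0, 0, 0]
  ]
}}

```text
time_s: 15.32
ee_pos: [0.5618, 0.1042, 0.1034]
tcp_rot: [-0.0, 0.742, 0.67, -0.0]
force: [0.2, 1.3, 1.8]
grip_width: 0.0108
finger_force: 49.2
```

```bash
python3 - <<'E'
from h import *
goal(G(.0203,.035,.1034))
im=cams.grab_frame("wrist"); print(readout.get_state()["force"])
for r in (190,195,198,201): print(r,im[r,305:330].astype(int).sum(1).tolist())
E
```

```text
at [0.5618 0.1042 0.1034] d [0.0002 0.0005 0.    ] rv [-0.0002  0.0002  0.0003]
[-0.0268863  -0.69771753  0.80845924]
190 [312, 318, 325, 316, 320, 322, 316, 328, 342, 364, 388, 381, 377, 375, 380, 382, 383, 378, 380, 381, 378, 381, 379, 383, 382]
195 [312, 314, 315, 321, 315, 323, 308, 324, 318, 332, 388, 380, 379, 376, 379, 379, 375, 388, 380, 381, 381, 377, 380, 377, 375]
198 [317, 313, 316, 315, 311, 318, 315, 323, 313, 327, 388, 385, 348, 311, 302, 307, 335, 378, 377, 377, 376, 376, 373, 381, 376]
201 [319, 311, 313, 307, 318, 308, 305, 321, 303, 325, 391, 312, 254, 235, 241, 239, 227, 292, 368, 385, 370, 372, 378, 377, 374]
```

Call:
{"api": "jog_arm", "payload": {
  "deltas": [
    [-0.0025, 0.0001, 0, 0, 0, 0],
    [-0.005, 0.0002, 0, 0, 0, 0],
    [-0.0075, 0.0003, 0, 0, 0, 0],
    [-0.01, 0.0004, 0, 0, 0, 0],
    [-0.0125, 0.0005, 0, 0, 0, 0],
    [-0.015, 0.0005, 0, 0, 0, 0],
    [-0.0175, 0.0005, 0, 0, 0, 0],
    [-0.02, 0.0005, 0, 0, 0, 0],
    [-0.0225, 0.0005, 0, 0, 0, 0],
    [-0.025, 0.0005, 0, 0, 0, 0],
    [-0.0275, 0.0005, 0, 0, 0, 0],
    [-0.03, 0.0005, 0, 0, 0, 0]
  ]
}}

```text
time_s: 16.37
ee_pos: [0.5593, 0.0743, 0.1034]
tcp_rot: [0.0, 0.742, 0.67, -0.0]
force: [0.1, 1.5, 0.3]
grip_width: 0.0108
finger_force: 49.2
```

Call:
{"api": "jog_arm", "payload": {
  "deltas": [
    [-0.0025, 0, 0, 0, 0, 0],
    [-0.005, 0, 0, 0, 0, 0],
    [-0.0075, 0, 0, 0, 0, 0],
    [-0.01, 0, 0, 0, 0, 0],
    [-0.0125, 0, 0, 0, 0, 0],
    [-0.015, 0, 0, 0, 0, 0],
    [-0.0175, 0, 0, 0, 0, 0],
    [-0.02, 0, 0, 0, 0, 0],
    [-0.0225, 0, 0, 0, 0, 0],
    [-0.025, 0, 0, 0, 0, 0],
    [-0.0275, 0, 0, 0, 0, 0],
    [-0.03, 0, 0, 0, 0, 0]
  ]
}}

```text
time_s: 17.37
ee_pos: [0.5563, 0.0444, 0.1034]
tcp_rot: [-0.0, 0.742, 0.67, -0.0]
force: [0.5, 2.2, 0.9]
grip_width: 0.0109
finger_force: 49.2
```

```bash
python3 - <<'E'
from h import *
goal(G(.0203,-.025,.1034))
im=cams.grab_frame("wrist"); print(readout.get_state()["force"])
for r in (190,195,198,201): print(r,im[r,305:330].astype(int).sum(1).tolist())
E
```

```text
at [0.5563 0.0444 0.1034] d [ 0.0002 -0.      0.    ] rv [-0.0002  0.0002  0.0003]
[-0.47769923  0.01927798  1.40177249]
190 [311, 315, 318, 313, 319, 323, 326, 319, 350, 384, 376, 379, 374, 372, 372, 379, 383, 379, 378, 378, 375, 380, 377, 383, 376]
195 [265, 311, 313, 320, 316, 314, 314, 319, 351, 383, 374, 372, 373, 373, 377, 370, 378, 374, 371, 380, 374, 373, 383, 377, 375]
198 [272, 298, 317, 315, 309, 310, 318, 290, 330, 381, 378, 379, 345, 313, 295, 302, 333, 383, 378, 372, 375, 372, 379, 376, 373]
201 [268, 300, 316, 315, 310, 311, 314, 287, 329, 381, 380, 313, 250, 231, 236, 239, 230, 289, 361, 375, 376, 372, 368, 374, 374]
```

Call:
{"api": "jog_arm", "payload": {
  "deltas": [
    [-0.0025, -0.0001, 0, 0, 0, 0],
    [-0.005, -0.0002, 0, 0, 0, 0],
    [-0.0075, -0.0003, 0, 0, 0, 0],
    [-0.01, -0.0004, 0, 0, 0, 0],
    [-0.0125, -0.0005, 0, 0, 0, 0],
    [-0.015, -0.0005, 0, 0, 0, 0],
    [-0.0175, -0.0005, 0, 0, 0, 0],
    [-0.02, -0.0005, 0, 0, 0, 0],
    [-0.0225, -0.0006, 0, 0, 0, 0],
    [-0.025, -0.0006, 0, 0, 0, 0],
    [-0.0275, -0.0006, 0, 0, 0, 0],
    [-0.03, -0.0006, 0, 0, 0, 0]
  ]
}}

```text
time_s: 18.42
ee_pos: [0.5526, 0.0147, 0.1034]
tcp_rot: [-0.0, 0.742, 0.67, -0.0]
force: [0.7, 1.5, 0.9]
grip_width: 0.0106
finger_force: 49.2
```

Call:
{"api": "jog_arm", "payload": {
  "deltas": [
    [-0.0025, 0, 0, 0, 0, 0],
    [-0.005, 0, 0, 0, 0, 0],
    [-0.0075, -0.0001, 0, 0, 0, 0],
    [-0.01, -0.0001, 0, 0, 0, 0],
    [-0.0125, -0.0002, 0, 0, 0, 0],
    [-0.015, -0.0002, 0, 0, 0, 0],
    [-0.0175, -0.0002, 0, 0, 0, 0],
    [-0.02, -0.0003, 0, 0, 0, 0],
    [-0.0225, -0.0003, 0, 0, 0, 0],
    [-0.025, -0.0003, 0, 0, 0, 0],
    [-0.0275, -0.0003, 0, 0, 0, 0],
    [-0.03, -0.0003, 0, 0, 0, 0]
  ]
}}

```text
time_s: 19.42
ee_pos: [0.5492, -0.0151, 0.1034]
tcp_rot: [-0.0, 0.742, 0.67, -0.0]
force: [0.9, 1.0, 2.1]
grip_width: 0.0106
finger_force: 49.2
```

```bash
python3 - <<'E'
from h import *
goal(G(.0203,-.085,.1034))
im=cams.grab_frame("wrist"); print(readout.get_state()["force"])
for r in (190,195,198,201): print(r,im[r,305:330].astype(int).sum(1).tolist())
E
```

```text
at [ 0.5492 -0.0151  0.1034] d [0.0002 0.0009 0.    ] rv [-0.0003  0.0002  0.0003]
[-0.58734222 -0.31540414  1.09561433]
190 [383, 306, 294, 312, 311, 315, 316, 317, 312, 335, 387, 377, 379, 381, 378, 378, 377, 384, 374, 382, 381, 381, 380, 374, 381]
195 [357, 293, 287, 316, 308, 312, 310, 320, 293, 323, 385, 377, 377, 379, 376, 383, 376, 376, 375, 379, 378, 376, 382, 371, 380]
198 [356, 299, 294, 311, 311, 311, 305, 316, 308, 325, 386, 382, 344, 313, 304, 304, 329, 381, 379, 378, 378, 373, 375, 373, 381]
201 [355, 297, 289, 306, 308, 299, 311, 317, 316, 345, 389, 339, 255, 231, 240, 235, 239, 290, 362, 377, 371, 372, 368, 378, 379]
```

Call:
{"api": "jog_arm", "payload": {
  "deltas": [
    [-0.0025, 0.0001, 0, 0, 0, 0],
    [-0.005, 0.0001, 0, 0, 0, 0],
    [-0.0075, 0.0002, 0, 0, 0, 0],
    [-0.01, 0.0002, 0, 0, 0, 0],
    [-0.0125, 0.0003, 0, 0, 0, 0],
    [-0.015, 0.0003, 0, 0, 0, 0],
    [-0.0175, 0.0004, 0, 0, 0, 0],
    [-0.02, 0.0004, 0, 0, 0, 0],
    [-0.0225, 0.0004, 0, 0, 0, 0],
    [-0.025, 0.0004, 0, 0, 0, 0],
    [-0.0275, 0.0004, 0, 0, 0, 0],
    [-0.03, 0.0004, 0, 0, 0, 0]
  ]
}}

```text
time_s: 20.47
ee_pos: [0.5466, -0.045, 0.1035]
tcp_rot: [-0.0, 0.742, 0.67, -0.0]
force: [-0.0, 1.0, 0.9]
grip_width: 0.0108
finger_force: 49.2
```

Call:
{"api": "jog_arm", "payload": {
  "deltas": [
    [-0.002, 0, 0, 0, 0, 0],
    [-0.002, 0, 0, 0, 0, 0],
    [-0.002, 0, -0.01, 0, 0, 0],
    [-0.002, 0, -0.03, 0, 0, 0],
    [-0.002, 0, -0.06, 0, 0, 0],
    [-0.002, 0, -0.09, 0, 0, 0],
    [-0.002, 0, -0.12, 0, 0, 0],
    [-0.002, 0, -0.124, 0, 0, 0],
    [-0.002, 0, -0.124, 0, 0, 0],
    [-0.002, 0, -0.124, 0, 0, 0],
    [-0.002, 0, -0.124, 0, 0, 0]
  ]
}}

```text
time_s: 21.38
ee_pos: [0.5456, -0.0466, 0.2261]
tcp_rot: [-0.001, 0.742, 0.67, -0.001]
force: [0.0, 0.6, -0.5]
grip_width: 0.0108
finger_force: 49.1
```

```bash
python3 -c "
from h import *
goal([.4931,-.3777,.2275])"
```

```text
at [ 0.5456 -0.0466  0.2261] d [-0.3347 -0.0186 -0.0014] rv [-0.0028  0.0001  0.0003]
```

Call:
{"api": "jog_arm", "payload": {
  "deltas": [
    [-0.03, -0.002, 0, 0, 0, 0],
    [-0.07, -0.004, 0, 0, 0, 0],
    [-0.11, -0.006, 0, 0, 0, 0],
    [-0.15, -0.008, 0, 0, 0, 0],
    [-0.19, -0.011, 0, 0, 0, 0],
    [-0.23, -0.013, 0, 0, 0, 0],
    [-0.27, -0.015, 0, 0, 0, 0],
    [-0.3, -0.017, 0, 0, 0, 0],
    [-0.32, -0.018, 0, 0, 0, 0],
    [-0.33, -0.0186, 0, 0, 0, 0],
    [-0.3347, -0.0186, 0, 0, 0, 0],
    [-0.3347, -0.0186, 0, 0, 0, 0]
  ]
}}

```text
time_s: 22.38
ee_pos: [0.4935, -0.3778, 0.2262]
tcp_rot: [-0.001, 0.742, 0.67, -0.0]
force: [-0.0, 0.3, -0.0]
grip_width: 0.0106
finger_force: 49.1
```

Call:
{"api": "jog_arm", "payload": {
  "deltas": [
    [0, 0, 0, 0, 0, 0],
    [0, 0, 0, 0, 0, 0],
    [0, 0, 0, 0, 0, 0],
    [0, 0, 0, 0, 0, 0]
  ]
}}

```text
time_s: 22.72
ee_pos: [0.4945, -0.3767, 0.2279]
tcp_rot: [0.0, 0.742, 0.671, -0.0]
force: [0.5, 0.4, 0.4]
grip_width: 0.0108
finger_force: 49.1
```

```bash
python3 -c "
from h import *
goal([.4931,-.3777,.2275])"
```

```text
at [ 0.4945 -0.3767  0.2279] d [-0.0011 -0.0012  0.0004] rv [0.0001 0.0004 0.002 ]
```

Call:
{"api": "jog_arm", "payload": {
  "deltas": [
    [-0.001, -0.0012, 0.01, 0, 0, 0.002],
    [-0.001, -0.0012, 0.03, 0, 0, 0.002],
    [-0.001, -0.0012, 0.045, 0, 0, 0.002],
    [-0.001, -0.0012, 0.045, 0, 0, 0.002],
    [-0.001, -0.0012, 0.045, 0, 0, 0.002],
    [-0.001, -0.0012, 0.045, 0, 0, 0.002]
  ]
}}

```text
time_s: 23.22
ee_pos: [0.4929, -0.3788, 0.1831]
tcp_rot: [0.0, 0.743, 0.67, -0.0]
force: [-0.1, -0.0, -0.3]
grip_width: 0.0108
finger_force: 49.1
```

```bash
python3 - <<'E'
from h import *
goal([.4931,-.3777,.1079])
m=cams.camera_model("wrist"); im=cams.grab_frame("wrist"); cv2.imwrite("pics/w11.png",im)
S=np.array([.493,-.3757,.078]);print("rim px",proj(m,S),"foot",proj(m,S*[1,1,0]))
cv2.imwrite("pics/w11c.png",cv2.resize(im[130:280,240:400],None,fx=4,fy=4,interpolation=cv2.INTER_NEAREST))
E
```

```text
at [ 0.4929 -0.3788  0.1831] d [0.0011 0.0001 0.0752] rv [ 0.0002  0.0006 -0.0015]
rim px (np.float64(319.6545421904025), np.float64(193.2129401006444)) foot (np.float64(319.4938748354734), np.float64(171.67402138910666))
```

View pics/w11c.png

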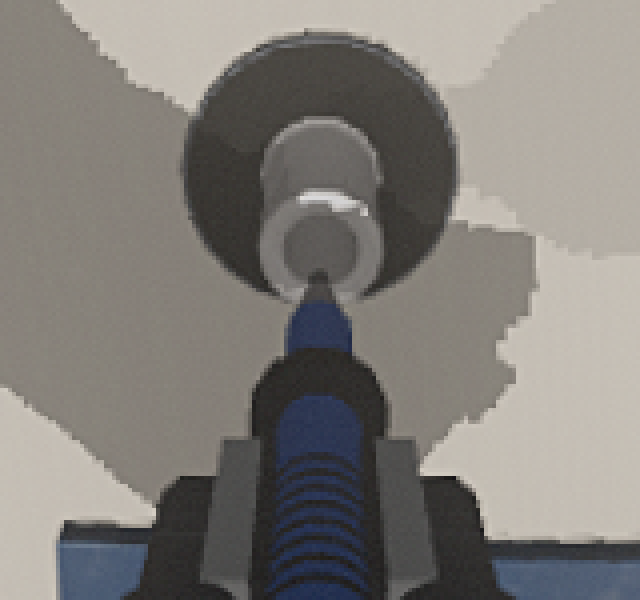

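```bash
python3 - <<'E'
from h import *
m=cams.camera_model("wrist")
b=cast(m,240+320/4,130+247/4,.078,True); f=cast(m,240+320/4,130+167/4,.006,True); t=cast(m,240+319/4,130+275/4,.0915,True)
print("bore",b,"foot",f,"tip",t, "tool d", tool()[1].inv().apply(b-t))
E
```

```text
bore [ 0.49371147 -0.37500986  0.078     ] foot [ 0.49400468 -0.37499525  0.006     ] tip [ 0.49330566 -0.37655053  0.0915    ] tool d [0.00159071 0.00023058 0.01349833]
```

The tip is 1.6 mm short of the bore centre along tool x. Correct and insert.

Call:
{"api": "jog_arm", "payload": {
  "deltas": [
    [0.0014, 0.0002, 0, 0, 0, 0],
    [0.0014, 0.0002, 0.01, 0, 0, 0],
    [0.0014, 0.0002, 0.022, 0, 0, 0],
    [0.0014, 0.0002, 0.034, 0, 0, 0],
    [0.0014, 0.0002, 0.046, 0, 0, 0],
    [0.0014, 0.0002, 0.058, 0, 0, 0],
    [0.0014, 0.0002, 0.066, 0, 0, 0],
    [0.0014, 0.0002, 0.072, 0, 0, 0],
    [0.0014, 0.0002, 0.074, 0, 0, 0],
    [0.0014, 0.0002, 0.074, 0, 0, 0],
    [0.0014, 0.0002, 0.074, 0, 0, 0]
  ]
}}

```text
time_s: 24.18
ee_pos: [0.4933, -0.3776, 0.109]
tcp_rot: [0.0, 0.743, 0.67, -0.0]
force: [-0.4, -0.5, 0.4]
grip_width: 0.0105
finger_force: 49.3
```

```bash
python3 -c "
from h import *
goal([.4931,-.3777,.1079])"
```

```text
at [ 0.4933 -0.3776  0.109 ] d [-0.0001 -0.0002  0.0011] rv [ 0.0006  0.0008 -0.0017]
```

No side forces. Lower the last millimetre, release and rise.

Call:
{"api": "jog_arm", "payload": {
  "deltas": [
    [0, 0, 0.001, 0, 0, 0],
    [0, 0, 0.001, 0, 0, 0],
    [0, 0, 0.001, 0, 0, 0]
  ]
}}

```text
time_s: 24.43
ee_pos: [0.4934, -0.3777, 0.108]
tcp_rot: [0.001, 0.743, 0.67, -0.0]
force: [-0.8, -0.2, -0.5]
grip_width: 0.0106
finger_force: 49.3
```

Call:
{"api": "jog_arm", "payload": {
  "deltas": [
    [0, 0, 0, 0, 0, 0],
    [0, 0, 0, 0, 0, 0],
    [0, 0, 0, 0, 0, 0],
    [0, 0, 0, 0, 0, 0],
    [0, 0, 0, 0, 0, 0],
    [0, 0, 0, 0, 0, 0]
  ],
  "finger_gap": 0.055,
  "squeeze": 30
}}

```text
time_s: 24.93
ee_pos: [0.493, -0.3773, 0.1075]
tcp_rot: [-0.0, 0.743, 0.67, -0.0]
force: [0.2, 0.4, 0.8]
grip_width: 0.055
finger_force: 0.0
```

Call:
{"api": "jog_arm", "payload": {
  "deltas": [
    [0, 0, -0.01, 0, 0, 0],
    [0, 0, -0.03, 0, 0, 0],
    [0, 0, -0.06, 0, 0, 0],
    [0, 0, -0.09, 0, 0, 0],
    [0, 0, -0.12, 0, 0, 0],
    [0, 0, -0.14, 0, 0, 0],
    [0, 0, -0.14, 0, 0, 0],
    [0, 0, -0.14, 0, 0, 0],
    [0, 0, -0.14, 0, 0, 0]
  ]
}}

```text
time_s: 25.68
ee_pos: [0.4929, -0.3771, 0.2473]
tcp_rot: [-0.0, 0.743, 0.67, -0.0]
force: [-0.1, 0.0, -0.2]
grip_width: 0.0553
finger_force: 0.0
```

```bash
python3 - <<'E'
from h import *
m=cams.camera_model("wrist"); im=cams.grab_frame("wrist"); t=cams.grab_frame("top")
S=np.array([.4937,-.375,.0]);print([np.round(proj(m,S+[0,0,z]),1) for z in(0,.078,.159)])
cv2.imwrite("pics/fin.png",np.hstack([cv2.resize(im[110:260,220:420],None,fx=2,fy=2),cv2.resize(t[140:240,160:290],(390,300))]))
E
```

```text
[array([320.2, 161.1]), array([320.5, 175.6]), array([320.9, 200.8])]
```

View pics/fin.png

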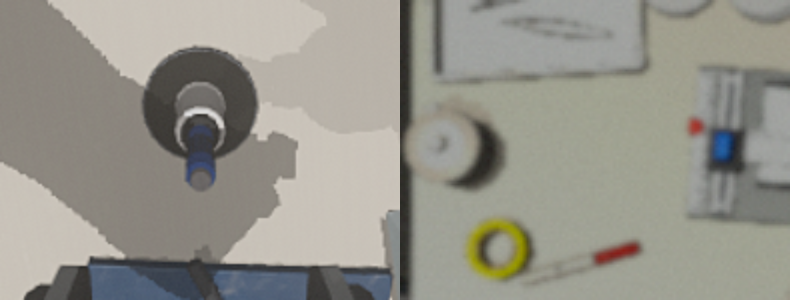

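The pencil top is at (320,200) as predicted, with the collar on the rim. The tape and marker are where they were, and the edge is at the clip.

```bash
python3 -c "
from plant import ctrl, cams, ticket, readout
print(ticket.finish_job())"
```

```text
the job is handed in; nothing more can be done
None
```

I handed the job in after about 26 s on the robot clock, and no verdict came back: by camera, the edge is level with the clip and the pencil is back in its stand, with the line drawn in one pass about 3.5–4.5 mm from the edge (no visible trace in the pictures; contact judged only from 1–2 N on the wrist); I also viewed 13 pictures, over the limit of 10.

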